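# Hang the large flask ring up to drip

### The arm

A 6-joint arm with a two-finger parallel gripper is mounted at the origin on the work surface. World frame = base frame: x ahead of the robot, y to its left, z up, the work surface at z = 0. Lengths are in m, angles in degrees, forces in N, time in s.
With the tool pointing down it reaches from about 0.35 to 0.875 m from the base axis. Payload 4.2 kg.
Tool frame: the origin (TCP) lies at the very end of the fingers, on their centre line; the grasp point (between the pads) lies 19 mm behind it (r.grip_point_offset is the distance from the TCP to the grasp point, in m); z points along the fingers, y is the line along which they close (so a half turn about z gives the same grasp; the last joint's range is limited). The gripper opens to 87 mm and grips with 3 to 60 N. Pads are 19 mm wide; open, the fingers measure 117 mm over their backs; the gripper's body (75 mm by 190 mm) begins 51 mm behind the grasp point.
Start: joints at [-58.178, 22.042, 0.453, 0, -68.411, -14.817], TCP at [0.183, -0.598, 0.191] pointing down, gripper open.
Joint ranges: [-179.83, 179.83], [-69.29, 118.12], [-61.27, 80.66], [-181.25, 117.63], [-171.15, -9.14], [-177.46, 177.46]. Speed limits (degrees/s): [159.86, 159.86, 180, 180, 180, 180].

### API

Orientations are given as a 3x3 rotation matrix whose columns are the frame's x, y, z axes.
In Python, from station import r, cams gives the robot as it stands. The module is installed in compiled form; this text tells all that it offers.
- The arm moves only by the shell command python3 -m handwheel 'ROWS'. ROWS is JSON, a list that holds one entry, the list of rows, each a list of 7 numbers: the turn, a rotation vector about the tool's x, y, z in units of 6 degrees (1.0 is 6 degrees), then the shift along the tool's x, y, z in m, then the finger opening in m, from 0 to 0.087. In form: [[[ax, ay, az, x, y, z, jaw], ...]]. A call has 1 to 12 rows; each row shifts and turns the commanded pose from where the row before left it, along the tool's axes as they then stand; what a row does not reach is not made up. A row lasts 1/10 s, in which the tool goes at most 50 mm and 8.59 degrees, less where a joint would pass 70% of its speed; a pose out of reach is approached as far as the arm can. A call with a gripper value outside its range is refused whole. The fingers move at their own pace and stop on an object; the grip force is fixed at half the most. Time passes only in rows, so rows that do not move let the fingers close. It gives the time, the measured TCP pose, the force, the opening and the grip force at its end, in the units of the state.
- r.sense(): the state, without advancing time (a new reading comes with each control period).
- cams.capture(name): name is "scene" or "side" or "wrist"; returns the picture (384x512x3 uint8, red, green, blue); there is no depth.
- cams.get_calibration(name): a dict with "camera_matrix" (3x3 intrinsics, pixels), "rvec" (rotation vector, rad) and "tvec" (3), from world to camera coordinates, as OpenCV has them; the wrist camera has in their place "T_tool_cam" (4x4, takes a point from camera to tool coordinates, whose origin is the TCP and whose axes are the flange's). Camera axes: x right, y down, z forward; pixel columns grow to the right and rows downward; lengths in m; the calibration is good to about 2 mm. The wrist camera is an equidistant fisheye: a pixel r from the principal point sees the ray r / f radians off the axis. A picture is of the moment at which its call begins: read the wrist's pose just before it. get_calibration takes no time and is no camera call.
- r.finish_job(): hands the job in; it is judged then, once.
The state is a dict: "time_s": time; "joints": joint angles; "joint_velocities": joint speeds; "effort": joint torques, N m; "tcp_pos": TCP position; "ee_rot": TCP orientation; "wrist_force": force on the tool from outside, world axes, zero at the start; "moment": the same for the moment, N m; "gripper_width": opening from 0.0 (shut) to 1.0 (fully open); "gripper_force": force on a finger pad.
Only numpy, scipy, OpenCV 4.12 (cv2) and the standard library are available. Lean on these libraries where they do the work, as an engineer would, in place of code of your own. Each camera call takes 0.05 s, during which the arm holds its last target. There are 200 camera calls.

### The job

The largest of the three washed flask rings in the draining rack is to be hung up to drip. First slide the hook along the rail until its sleeve sits wholly within the band of white tape and let go of it, then stand the round drip dish on the bench centrally under the hook. After that lift the large ring out of the rack by its rim, hang it on the J-hook and leave it hanging there freely and still over the dish, the sleeve still within the tape and all the other things where they were.

Things in the scene. Friction and masses are not known exactly. Their poses are not given: they have to be found in the camera images.
- rail: fixed rail: a level 16 mm square steel bar, 660 mm long, along the frame's own y, its axis 310 mm above the bench; 12.6 mm upright rods (390 mm high, on 56 mm bench flanges, with 50 x 30 x 32 mm bossheads round the bar) stand 300 mm to either side of the middle, 22 mm beyond the bar in x. Origin on the bench under the bar's middle; z up
- sleeve_mid (a point): centre of the grey metal sleeve that slides on the bar and carries the J-hook: 30 mm wide across the bar (x), 48 mm long along the bar (y), 30 mm high; it can be pinched across the bar from above. It slides stiffly (about 4 N) and stays where it is left; it cannot turn on the bar. Axes as the rail's
- hook (a joint): position of the sleeve's middle along the bar from the rail's middle, m, growing to the rail's +y; stops at -0.21 and +0.21. At the start it is parked on the -y side of the tape
- hook_seat (a point): lowest inside point of the steel J-hook, where a rim rests: 77 mm below and 2 mm to -y of sleeve_mid. The J of 8 mm round bar lies in the plane y-z: shank (centre line 19 mm to +y of the seat) up into the sleeve, free tip 19 to 21 mm to -y, its end 25 mm above the seat. Clear 30 mm between shank and tip, 37 mm from tip up to the sleeve: a rim enters from -y over the tip. Axes as the rail's
- tape: band of white tape wound flat round the bar, 72 mm long along the bar (12 mm more than the sleeve at either end when centred); origin at its middle on the bar's axis, axes as the rail's. The sleeve slides over it unhindered
- rack: fixed wire draining rack, 110 mm (x) by 210 mm (y), slots at y = -75, 0, +75 mm of its own frame; origin on the bench under its middle. A ring stands on edge in a slot, its plane along the rack's x, on two wires at x = -30 and +30 mm and between upright wires (17.6 mm clear, up to 63 mm above the bench): lift it straight up
- ring_large_mid (a point): centre of the large flask ring (a grey coated weight ring, flat-sided): outer diameter 132 mm, inner diameter 104 mm (rim 14 mm wide), 14 mm thick along its own y axis, about 0.5 kg. It stands on edge in one of the rack's three slots, its centre 81 mm above the bench
- ring_small_a_mid (a point): centre of one of two small flask rings, outer diameter 96 mm, inner 70 mm, 14 mm thick along its own y axis; stands on edge in another slot of the rack, centre 60 mm above the bench; to be left alone
- ring_small_b_mid (a point): centre of the other small flask ring, just like the first; to be left alone
- dish_mid (a point): centre (half-way up) of the round white drip dish, loose on the bench: outer diameter 150 mm, 45 mm high, straight wall 4 mm thick, floor 4 mm, 0.25 kg, z up
- bottle: white plastic bottle with a green cap, 66 mm in diameter and 150 mm high, standing beyond the rail; origin at the centre of its underside; to be left alone
- beaker: glass beaker, 72 mm in diameter and 95 mm high, standing to the left; origin at the centre of its underside; to be left alone
Things that resemble listed ones, but are neither listed nor needed, are in the scene too. Leave any green or pink look-alike of the part that bears ring_large_mid alone.

How it is judged:
By the outcome, as a careful person would: the job done as asked, in the order asked, and still so for the second after the job is handed in, with the robot touching nothing.
It also fails if it takes over 72 s, if anything falls off the work surface, if the arm or the gripper's body presses on something with over 40 N, if the wrist force passes 120 N, or if a joint passes its speed limit or range.

## Working session

There is one attempt and no reset: what is moved stays moved. The work goes in short steps, Python scripts to look and compute and a shell command to move; the robot and the scene stay as the last step left them, time stands still between calls to the robot, and variables do not carry over. Pictures are saved under pics/ and viewed, at most 10 in all, crops included, and the job is handed in when it is done.

```bash
mkdir -p pics; cat > h.py <<'E'
import numpy as np, cv2
from station import r, cams
def cap(n,f=None):
    im=cams.capture(n)
    if f: cv2.imwrite('pics/'+f,im[:,:,::-1])
    return im
def ray(n,px):
    c=cams.get_calibration(n);K=np.array(c['camera_matrix'],float)
    R,_=cv2.Rodrigues(np.array(c['rvec'],float));t=np.array(c['tvec'],float).ravel()
    d=np.linalg.inv(K)@np.array([px[0],px[1],1.]);return -R.T@t,R.T@d/np.linalg.norm(d)
def plane(n,px,z):
    o,d=ray(n,px);return o+d*(z-o[2])/d[2]
def proj(n,P):
    c=cams.get_calibration(n)
    return cv2.projectPoints(np.array(P,float).reshape(-1,1,3),np.array(c['rvec'],float),np.array(c['tvec'],float),np.array(c['camera_matrix'],float),None)[0].reshape(-1,2)
def two(a,pa,b,pb):
    o1,d1=ray(a,pa);o2,d2=ray(b,pb)
    s=np.linalg.lstsq(np.c_[d1,-d2],o2-o1,rcond=None)[0]
    p,q=o1+d1*s[0],o2+d2*s[1];return (p+q)/2,np.linalg.norm(p-q)
def wplane(px,z,s):
    c=cams.get_calibration('wrist');K=np.array(c['camera_matrix'],float);T=np.array(c['T_tool_cam'],float)
    u=(px[0]-K[0,2])/K[0,0];v=(px[1]-K[1,2])/K[1,1];th=np.hypot(u,v)
    d=np.array([u/th*np.sin(th),v/th*np.sin(th),np.cos(th)]) if th>0 else np.array([0,0,1.])
    R=np.array(s['ee_rot']);o=R@T[:3,3]+np.array(s['tcp_pos']);d=R@T[:3,:3]@d
    return o+d*(z-o[2])/d[2]
E
python3 - <<'E'
from h import *
a=cap('scene','scene0.png');b=cap('side','side0.png')
for n in('scene','side'):
    o,d=ray(n,(256,192));print(n,o.round(3),d.round(3),cams.get_calibration(n)['camera_matrix'][0][0])
print(np.round(r.sense()['ee_rot'],3),cams.get_calibration('wrist')['T_tool_cam'])
E
```

```text
scene [1.151 0.847 0.951] [-0.461 -0.691 -0.557] 468.54606307308603
side [-0.036  0.498  0.806] [ 0.56  -0.561 -0.61 ] 375.7973480497373
[[-0.956 -0.292 -0.001]
 [-0.292  0.956  0.002]
 [ 0.     0.002 -1.   ]] [[-6.11042918e-04 -9.61899795e-01 -2.73401557e-01  7.47139322e-02]
 [ 9.99999736e-01 -6.95088102e-04  2.10541399e-04 -5.35803530e-05]
 [-3.92557898e-04 -2.73401356e-01  9.61899966e-01 -1.93221692e-01]
 [ 0.00000000e+00  0.00000000e+00  0.00000000e+00  1.00000000e+00]]
```

```bash
python3 -c "
import cv2
for n in('scene','side'):
    cv2.imwrite(f'pics/{n}0L.png',cv2.resize(cv2.imread(f'pics/{n}0.png'),(800,600),interpolation=cv2.INTER_CUBIC))"
```

```text
(no output)
```

View pics/scene0L.png

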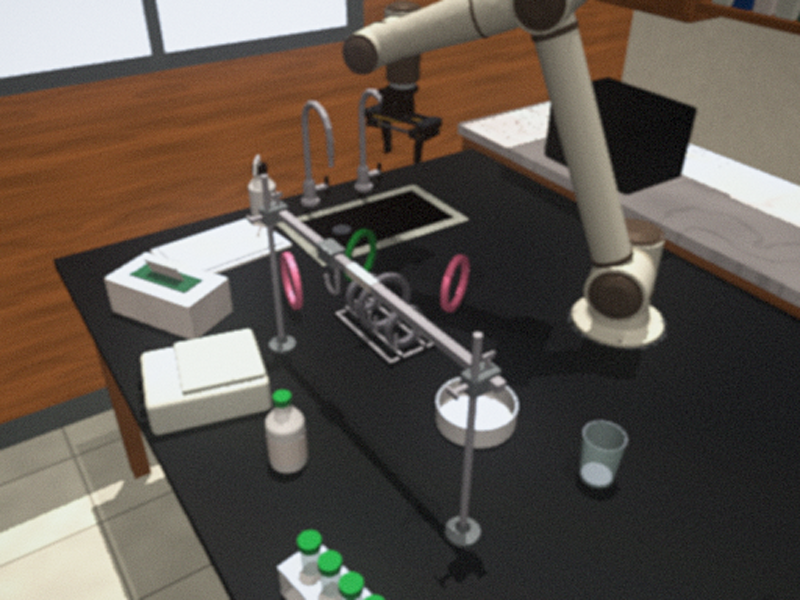

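View pics/side0L.png

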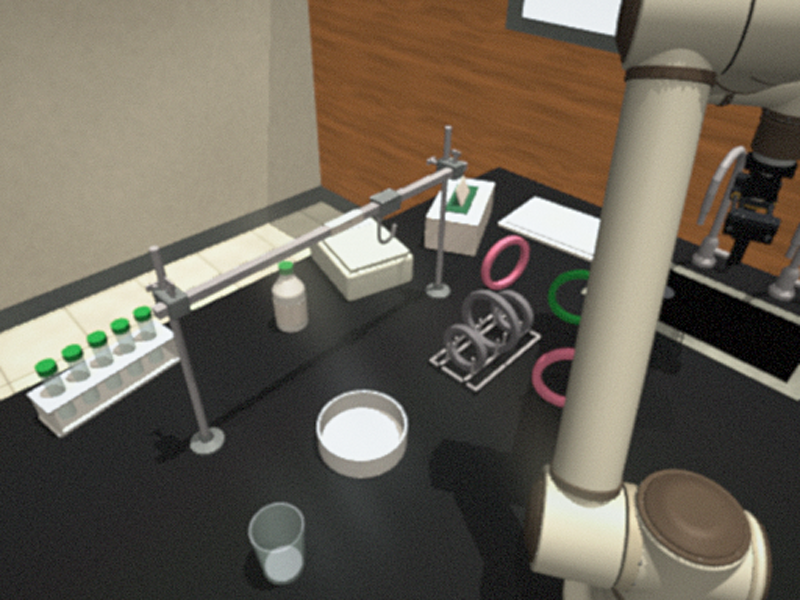

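The scene view shows the rail with flanges at (282,344) and (463,532), the sleeve at ~(330,250) and the dish at (476,410). The rack is at (385,325) with three grey rings, and there are pink/green look-alikes at (291,280), (456,283) and (362,253). In the side view the sleeve is at (385,203), the dish at (362,432), and the rack at (487,345) with the large ring apparently in the middle slot (490,323). I'll measure the rail and confirm with crops.

```bash
python3 - <<'E'
from h import *
k=.64
f=lambda a:np.array(a)*k
for nm,s,d,z in(('flange-y',(282,344),(438,291),.004),('flange+y',(463,532),(207,441),.004)):
    print(nm,plane('scene',f(s),z).round(3),plane('side',f(d),z).round(3))
print('dish top',plane('scene',f((477,402)),.045).round(3),plane('side',f((362,424)),.045).round(3))
print('sleeve',two('scene',f((331,250)),'side',f((385,203)))[0].round(3))
print('ringL?',*two('scene',f((379,301)),'side',f((490,323))))
print('bottle',plane('scene',f((287,460)),0).round(3)); print('beaker',plane('scene',f((598,478)),0).round(3))
a=cv2.imread('pics/scene0.png');b=cv2.imread('pics/side0.png')
t=lambda im,x0,y0,x1,y1:cv2.resize(im[int(y0*k):int(y1*k),int(x0*k):int(x1*k)],(400,300),interpolation=cv2.INTER_CUBIC)
cv2.imwrite('pics/crops.png',np.vstack([np.hstack([t(a,250,190,510,385),t(b,150,130,480,378)]),np.hstack([t(a,320,240,480,360),t(b,410,270,570,390)])]))
E
```

```text
flange-y [ 0.67  -0.326  0.004] [ 0.664 -0.326  0.004]
flange+y [0.647 0.275 0.004] [0.644 0.273 0.004]
dish top [0.468 0.082 0.045] [0.464 0.081 0.045]
sleeve [ 0.638 -0.137  0.312]
ringL? [ 0.46547214 -0.25722828  0.0732094 ] 0.008351834293525283
bottle [ 0.809 -0.021  0.   ]
beaker [0.382 0.311 0.   ]
```

View pics/crops.png

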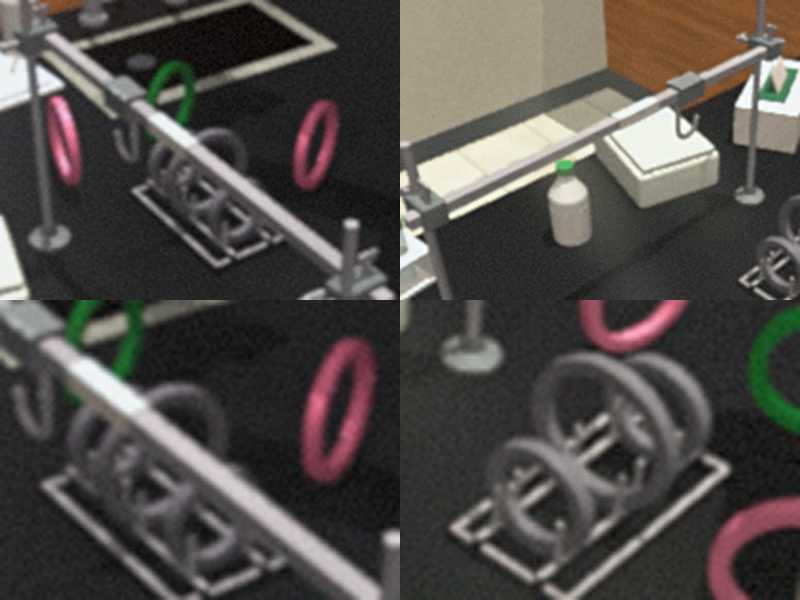

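The crops confirm it: among the grey rings, the middle one (side view ≈(490,323)) is clearly the largest, with a small one on either side. The pink and green ones are look-alikes. The tape is the brighter band on the bar at scene ≈(348–376, 270–282). Next I'll measure the tape, rack and ring.

```bash
python3 - <<'E'
from h import *
k=.64
f=lambda a:np.array(a)*k
A=np.array([.667,-.326]);B=np.array([.6455,.274]);yd=(B-A)/np.linalg.norm(B-A);xd=np.array([yd[1],-yd[0]])
O=(A+B)/2-.022*xd;print('O',O.round(4),'yd',yd.round(4),'len',np.linalg.norm(B-A))
for n in('scene','side'):
    im=cv2.cvtColor(cv2.imread(f'pics/{n}0.png'),cv2.COLOR_BGR2GRAY).astype(np.float32)
    ys=np.arange(-.2,.2,.006)
    best=[]
    for dx in(-.006,-.003,0,.003,.006):
        P=[[*(O+xd*dx+yd*y),.318] for y in ys];p=proj(n,P).astype(np.float32)
        best.append(cv2.remap(im,p[:,0].reshape(1,-1),p[:,1].reshape(1,-1),cv2.INTER_LINEAR)[0])
    b=np.array(best);print(n);print([(int(round(y*1000)),int(v)) for y,v in zip(ys,b[1:4].mean(0))])
for c in((432,360),(472,386),(540,336)): print('rack side',plane('side',f(c),.004).round(3))
for c in((337,316),(392,361),(435,341)): print('rack scene',plane('scene',f(c),.004).round(3))
E
```

```text
O [ 0.6343 -0.0268] yd [-0.0358  0.9994] len 0.6003850847581076
scene
[(-200, 194), (-194, 196), (-188, 197), (-182, 196), (-176, 193), (-170, 192), (-164, 195), (-158, 194), (-152, 184), (-146, 167), (-140, 155), (-134, 159), (-128, 158), (-122, 160), (-116, 158), (-110, 161), (-104, 154), (-98, 126), (-92, 106), (-86, 159), (-80, 188), (-74, 190), (-68, 192), (-62, 190), (-56, 195), (-50, 224), (-44, 241), (-38, 241), (-32, 240), (-26, 240), (-20, 241), (-14, 241), (-8, 241), (-2, 240), (4, 241), (10, 240), (16, 240), (22, 222), (28, 198), (34, 203), (40, 201), (46, 197), (52, 200), (58, 201), (64, 200), (70, 202), (76, 203), (82, 201), (88, 201), (94, 203), (100, 200), (106, 202), (112, 204), (118, 201), (124, 199), (130, 201), (136, 199), (142, 199), (148, 200), (154, 197), (160, 195), (166, 198), (172, 194), (178, 194), (184, 193), (190, 193), (196, 192)]
side
[(-200, 211), (-194, 210), (-188, 208), (-182, 209), (-176, 205), (-170, 205), (-164, 202), (-158, 205), (-152, 207), (-146, 198), (-140, 171), (-134, 159), (-128, 161), (-122, 157), (-116, 162), (-110, 159), (-104, 159), (-98, 156), (-92, 103), (-86, 140), (-80, 202), (-74, 204), (-68, 199), (-62, 202), (-56, 203), (-50, 218), (-44, 242), (-38, 244), (-32, 243), (-26, 244), (-20, 245), (-14, 243), (-8, 243), (-2, 243), (4, 243), (10, 243), (16, 242), (22, 233), (28, 208), (34, 213), (40, 213), (46, 216), (52, 213), (58, 212), (64, 211), (70, 210), (76, 208), (82, 207), (88, 210), (94, 210), (100, 209), (106, 209), (112, 207), (118, 206), (124, 205), (130, 203), (136, 203), (142, 205), (148, 206), (154, 205), (160, 205), (166, 206), (172, 205), (178, 204), (184, 204), (190, 203), (196, 204)]
rack side [ 0.517 -0.149  0.004]
rack side [ 0.417 -0.152  0.004]
rack side [ 0.412 -0.365  0.004]
rack scene [ 0.52  -0.352  0.004]
rack scene [ 0.505 -0.149  0.004]
rack scene [ 0.391 -0.155  0.004]
```

```bash
python3 -m handwheel '[[[0,0,-1.32,0,0,-0.025,0.087],[0,0,-1.32,0,0,-0.025,0.087],[0,0,-1.32,0,0,-0.025,0.087],[0,0,-1.32,0,0,-0.025,0.087],[0,0,-1.32,0,0,-0.025,0.087],[0,0,-1.32,0,0,-0.025,0.087],[0,0,-1.32,0,0,-0.025,0.087],[0,0,-1.32,0,0,-0.025,0.087],[0,0,-1.3,0,0,-0.02,0.087],[0,0,0,0,0,0,0.087]]]'; python3 -c "
from h import *
s=r.sense();print(np.round(s['ee_rot'],3),s['tcp_pos'],s['joints'],s['wrist_force'])"
```

```text
time_s: 1.1
tcp_pos: [0.183, -0.5985, 0.4138]
ee_rot: [[-0.032, -0.999, 0.002], [-0.999, 0.032, -0.005], [0.005, -0.002, -1.0]]
wrist_force: [-0.3, 0.5, 0.6]
gripper_width: 0.999
gripper_force: 0.0
[[-0.032 -0.999  0.002]
 [-0.999  0.032 -0.005]
 [ 0.005 -0.002 -1.   ]] [ 0.18299309 -0.59848928  0.41381874] [-5.81775273e+01  1.91514874e+01  2.69731943e+01  4.96384364e-02
 -9.75103871e+01  5.63518497e+01] [-0.3241598   0.51027122  0.56927202]
```

```bash
python3 -m handwheel '[[[0,0,0,-0.0337,-0.0313,0,0.087],[0,0,0,-0.0337,-0.0313,0,0.087],[0,0,0,-0.0337,-0.0313,0,0.087],[0,0,0,-0.0337,-0.0313,0,0.087],[0,0,0,-0.0337,-0.0313,0,0.087],[0,0,0,-0.0337,-0.0313,0,0.087],[0,0,0,-0.0337,-0.0313,0,0.087],[0,0,0,-0.0337,-0.0313,0,0.087],[0,0,0,-0.0337,-0.0313,0,0.087],[0,0,0,-0.0337,-0.0313,0,0.087],[0,0,0,-0.0337,-0.0313,0,0.087],[0,0,0,-0.0337,-0.0313,0,0.087]]]' >/dev/null; python3 -m handwheel '[[[0,0,0,-0.035,-0.0315,0,0.087],[0,0,0,-0.035,-0.0315,0,0.087],[0,0,0,0,0,0,0.087],[0,0,0,0,0,0,0.087]]]'; python3 -c "
from h import *
s=r.sense();im=cap('wrist','w1.png');print(s['tcp_pos'])
print(wplane((256,192),.325,s))
cv2.imwrite('pics/w1L.png',cv2.resize(im[:,:,::-1],(800,600)))"
```

```text
time_s: 2.7
tcp_pos: [0.6368, -0.1363, 0.4082]
ee_rot: [[-0.032, -0.999, -0.005], [-0.999, 0.032, 0.0], [-0.0, 0.005, -1.0]]
wrist_force: [0.3, -0.7, -0.2]
gripper_width: 0.996
gripper_force: 0.0
[ 0.63676721 -0.13629002  0.40818021]
[ 0.63636667 -0.12893602  0.325     ]
```

View pics/w1L.png

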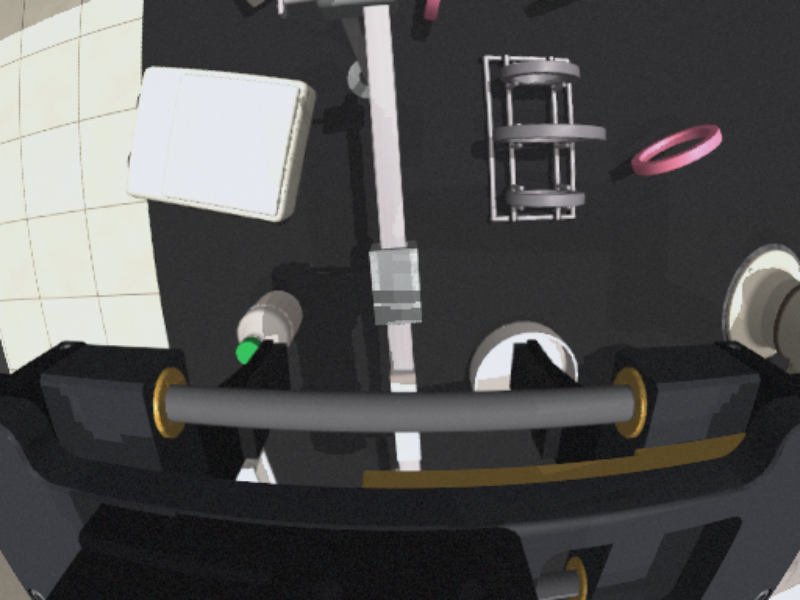

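```bash
python3 -c "
from h import *
s=r.sense();k=.64
g=lambda p,z:wplane((p[0]*k,p[1]*k),z,s).round(4)
for p in((370,250),(417,245),(374,325),(421,321),(395,285)):print('sl',g(p,.325))
print('bar',g((366,10),.318),g((391,10),.318),g((379,245),.318),g((404,245),.318))
print('tape',g((391,372),.318),g((415,372),.318))
for p in((497,132),(605,131)):print('ring mid@.081',g(p,.081))
print('ringtop',g((550,125),.147),g((550,138),.147))
for p in((485,57),(575,57),(492,220),(576,218)):print('rack',g(p,.004))
print('small ends', [g(p,.06) for p in((502,72),(580,70),(507,200),(585,198))])
"
```

```text
sl [ 0.6531 -0.1619  0.325 ]
sl [ 0.6245 -0.164   0.325 ]
sl [ 0.653  -0.1137  0.325 ]
sl [ 0.6231 -0.1153  0.325 ]
sl [ 0.6387 -0.1394  0.325 ]
bar [ 0.6505 -0.3123  0.318 ] [ 0.6353 -0.3115  0.318 ] [ 0.6478 -0.1636  0.318 ] [ 0.6323 -0.1631  0.318 ]
tape [ 0.6437 -0.077   0.318 ] [ 0.6275 -0.0765  0.318 ]
ring mid@.081 [ 0.5222 -0.2492  0.081 ]
ring mid@.081 [ 0.3886 -0.2559  0.081 ]
ringtop [ 0.4812 -0.2532  0.147 ] [ 0.4815 -0.2399  0.147 ]
rack [ 0.5178 -0.3548  0.004 ]
rack [ 0.3934 -0.3627  0.004 ]
rack [ 0.5137 -0.1392  0.004 ]
rack [ 0.3952 -0.1415  0.004 ]
small ends [array([ 0.5092, -0.3235,  0.06  ]), array([ 0.4102, -0.3324,  0.06  ]), array([ 0.5066, -0.1698,  0.06  ]), array([ 0.406 , -0.1731,  0.06  ])]
```

Wrist view: sleeve centred at (396,285) px, ring rack at (540,140) with the large grey ring in the middle slot (550,131), tape beginning at row 372, dish at (524,360). The measured sleeve is 49 × 30 mm and the ring 134 mm, so both match the given sizes. Now to grip the sleeve.

```bash
python3 -m handwheel '[[[0,0,-0.65,0.0024,-0.0017,0,0.087],[0,0,0,0,0,0.025,0.087],[0,0,0,0,0,0.025,0.087],[0,0,0,0,0,0.025,0.087],[0,0,0,0,0,0.025,0.087],[0,0,0,0,0,0.015,0.087],[0,0,0,0,0,0,0.05],[0,0,0,0,0,0,0.04],[0,0,0,0,0,0,0.02],[0,0,0,0,0,0,0.02],[0,0,0,0,0,0,0.02]]]'
```

```text
time_s: 3.85
tcp_pos: [0.6382, -0.1401, 0.2969]
ee_rot: [[0.036, -0.999, 0.002], [-0.999, -0.036, -0.0], [0.0, -0.002, -1.0]]
wrist_force: [0.4, 0.5, 0.8]
gripper_width: 0.627
gripper_force: 0.0
```

```bash
python3 -m handwheel '[[[0,0,0,0,0,0.003,0.02],[0,0,0,0,0,0,0.02],[0,0,0,0,0,0,0.02],[0,0,0,0,0,0,0.02],[0,0,0,0,0,0,0.02],[0,0,0,0,0,0,0.02],[0,0,0,0,0,0,0.02],[0,0,0,0,0,0,0.02]]]'
```

```text
time_s: 4.65
tcp_pos: [0.6381, -0.1402, 0.294]
ee_rot: [[0.036, -0.999, 0.001], [-0.999, -0.036, -0.001], [0.001, -0.001, -1.0]]
wrist_force: [-0.9, 0.4, 4.9]
gripper_width: 0.233
gripper_force: 2.6
```

```bash
python3 -c "
from h import *
print(r.sense()['gripper_width'],r.sense()['wrist_force'],r.sense()['gripper_force'])
a=cap('scene');b=cap('side')
p=proj('scene',[.638,-.14,.3])[0];q=proj('side',[.638,-.14,.3])[0];print(p,q)
t=lambda im,p:cv2.resize(im[max(0,int(p[1])-50):int(p[1])+50,int(p[0])-65:int(p[0])+65,::-1],(400,400))
cv2.imwrite('pics/g1.png',np.hstack([t(a,p),t(b,q)]))"
```

```text
0.2330502864653605 [-0.93539038  0.36747878  4.87312566] 2.643144205212593
[211.69989347 164.45526128] [247.59397999 132.39508235]
```

View pics/g1.png

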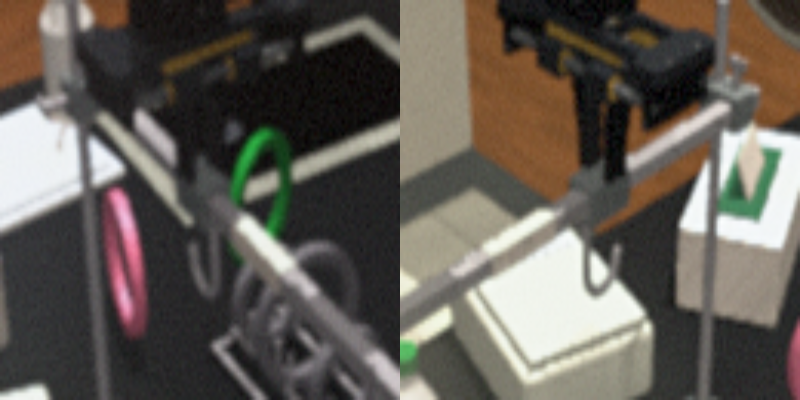

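The fingers reach down at the sleeve in both views (scene crop (205,185), side crop (600,185)), and pad force shows contact. I'll command fully shut and check the width.

```bash
python3 -m handwheel '[[[0,0,0,0,0,0,0],[0,0,0,0,0,0,0],[0,0,0,0,0,0,0],[0,0,0,0,0,0,0],[0,0,0,0,0,0,0]]]'
```

```text
time_s: 5.25
tcp_pos: [0.6384, -0.1403, 0.294]
ee_rot: [[0.036, -0.999, 0.002], [-0.999, -0.036, -0.001], [0.001, -0.002, -1.0]]
wrist_force: [-0.7, 0.0, 5.3]
gripper_width: 0.008
gripper_force: 2.5
```

```bash
python3 -c "
from h import *
a=cap('wrist');b=cap('side')
q=proj('side',[.638,-.14,.294])[0]
print(q,proj('side',[.638,-.14,.325])[0],proj('scene',[.638,-.14,.294])[0])
x,y=int(q[0]),int(q[1])
B=cv2.resize(b[y-35:y+35,x-45:x+45,::-1],(400,300),interpolation=cv2.INTER_CUBIC)
b=cap('scene');q=proj('scene',[.638,-.14,.294])[0];x,y=int(q[0]),int(q[1])
C=cv2.resize(b[y-35:y+35,x-45:x+45,::-1],(400,300),interpolation=cv2.INTER_CUBIC)
W=cv2.resize(a[100:300,150:350,::-1],(400,400))
cv2.imwrite('pics/g2.png',np.hstack([np.vstack([B,C]),cv2.resize(W,(400,600))]))"
```

```text
[247.59164971 134.299058  ] [247.60386337 124.31976501] [211.80720021 166.34706557]
```

View pics/g2.png

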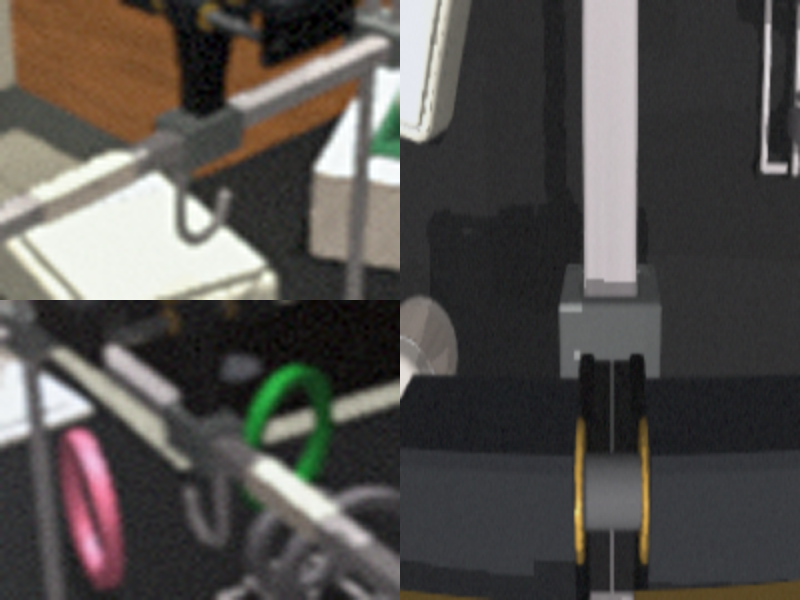

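Odd: the wrist view shows the fingers shut on top of the sleeve, not around it. In the side view the tips are ≈9 px above the reported TCP, so they appear to sit ~28 mm higher than reported. I'll check this against the first pictures, with the fingers open.

```bash
python3 -c "
from h import *
R=np.array([[-.956,-.292,0],[-.292,.956,0],[0,0,-1.]])
P=np.array([.183,-.598,.191])
for n,x0,y0,x1,y1 in(('scene',200,60,300,120),('side',430,80,511,190)):
    pts=[P+R@[0,s*.05,-d] for d in(0,.03) for s in(-1,1)]
    print(n,(proj(n,pts)/.64).round(0).tolist())
print(two('scene',np.array([388,153])*.64,'side',np.array([735,265])*.64),two('scene',np.array([418,163])*.64,'side',np.array([735,265])*.64))
"; python3 -m handwheel '[[[0,0,0,0,0,-0.02,0.02],[0,0,0,0,0,-0.02,0.087],[0,0,0,0,0,0,0.087],[0,0,0,0,0,0,0.087],[0,0,0,0,0,0,0.087],[0,0,0,0,0,0,0.087],[0,0,0,0,0,0,0.087],[0,0,0,0,0,0,0.087],[0,0,0,0,0,0,0.087],[0,0,0,0,0,0,0.087],[0,0,0,0,0,0,0.087],[0,0,0,0,0,0,0.087]]]'
```

```text
scene [[387.0, 163.0], [417.0, 173.0], [387.0, 152.0], [417.0, 162.0]]
side [[731.0, 251.0], [727.0, 276.0], [736.0, 238.0], [732.0, 263.0]]
(array([ 0.18169705, -0.65055487,  0.18901086]), np.float64(0.04575959714206459)) (array([ 0.16376082, -0.5536978 ,  0.21630324]), np.float64(0.0013196297241516697))
time_s: 6.6
tcp_pos: [0.638, -0.14, 0.3331]
ee_rot: [[0.036, -0.999, 0.0], [-0.999, -0.036, -0.0], [0.0, -0.0, -1.0]]
wrist_force: [0.3, -0.5, 0.1]
gripper_width: 0.969
gripper_force: 0.0
```

The start pictures agree: open tips also sit ~30 mm behind the reported TCP, and lateral values are consistent. So I'll take real tip = TCP − 30 mm along the tool z, and grasp point = TCP − 49 mm. To put the grasp point at z 0.312, the reported TCP must be 0.263.

```bash
python3 -c "
from h import *
print(r.grip_point_offset)"; python3 -m handwheel '[[[0,0,0,-0.001,0,0.02,0.087],[0,0,0,0,0,0.02,0.087],[0,0,0,0,0,0.02,0.087],[0,0,0,0,0,0.01,0.087],[0,0,0,0,0,0,0.02],[0,0,0,0,0,0,0.02],[0,0,0,0,0,0,0.02],[0,0,0,0,0,0,0.02],[0,0,0,0,0,0,0.02],[0,0,0,0,0,0,0.02],[0,0,0,0,0,0,0.02],[0,0,0,0,0,0,0.02]]]' | grep -E 'pos|force'; python3 -m handwheel '[[[0,0,0,0,0,0,0.02],[0,0,0,0,0,0,0.02],[0,0,0,0,0,0,0.02]]]'
```

```text
0.0187
tcp_pos: [0.6383, -0.139, 0.2631]
wrist_force: [9.2, -1.4, -5.1]
gripper_force: 5.1
time_s: 8.1
tcp_pos: [0.6389, -0.1389, 0.2631]
ee_rot: [[0.036, -0.999, 0.002], [-0.999, -0.036, -0.0], [0.0, -0.002, -1.0]]
wrist_force: [4.6, -0.3, -0.6]
gripper_width: 0.344
gripper_force: 30.0
```

```bash
python3 -m handwheel '[[[0,0,0,-0.0097,0,0,0.02],[0,0,0,-0.0097,0,0,0.02],[0,0,0,-0.0097,0,0,0.02],[0,0,0,-0.0097,0,0,0.02],[0,0,0,-0.0097,0,0,0.02],[0,0,0,-0.0097,0,0,0.02],[0,0,0,-0.0097,0,0,0.02],[0,0,0,-0.0097,0,0,0.02],[0,0,0,-0.0097,0,0,0.02],[0,0,0,-0.0097,0,0,0.02],[0,0,0,0,0,0,0.02],[0,0,0,0,0,0,0.02]]]'
```

```text
time_s: 9.3
tcp_pos: [0.6353, -0.0413, 0.2631]
ee_rot: [[0.036, -0.999, 0.002], [-0.999, -0.036, 0.001], [-0.001, -0.002, -1.0]]
wrist_force: [5.1, 1.9, -1.6]
gripper_width: 0.342
gripper_force: 30.0
```

Now open, rise, and check the sleeve against the tape.

```bash
python3 -m handwheel '[[[0,0,0,0,0,0,0.087],[0,0,0,0,0,0,0.087],[0,0,0,0,0,0,0.087],[0,0,0,0,0,0,0.087],[0,0,0,0,0,0,0.087],[0,0,0,0,0,0,0.087],[0,0,0,0,0,0,0.087],[0,0,0,0,0,-0.03,0.087],[0,0,0,0,0,-0.04,0.087],[0,0,0,0,0,-0.04,0.087],[0,0,0,0,0,-0.04,0.087]]]'; python3 - <<'E'
from h import *
A=np.array([.667,-.326]);B=np.array([.6455,.274]);yd=(B-A)/np.linalg.norm(B-A);xd=np.array([yd[1],-yd[0]]);O=(A+B)/2-.022*xd
for n in('scene','side'):
    im=cv2.cvtColor(cap(n,n+'2.png'),cv2.COLOR_RGB2GRAY).astype(np.float32)
    ys=np.arange(-.07,.05,.004);b=[]
    for dx in(-.003,0,.003):
        p=proj(n,[[*(O+xd*dx+yd*y),.318] for y in ys]).astype(np.float32)
        b.append(cv2.remap(im,p[:,0].reshape(1,-1),p[:,1].reshape(1,-1),cv2.INTER_LINEAR)[0])
    print(n,[(int(round(y*1000)),int(v)) for y,v in zip(ys,np.mean(b,0))])
E
```

```text
time_s: 10.4
tcp_pos: [0.6341, -0.0422, 0.4149]
ee_rot: [[0.036, -0.999, 0.0], [-0.999, -0.036, -0.0], [0.0, -0.0, -1.0]]
wrist_force: [0.9, -0.4, 0.0]
gripper_width: 1.004
gripper_force: 0.0
scene [(-70, 178), (-66, 178), (-62, 179), (-58, 179), (-54, 185), (-50, 196), (-46, 185), (-42, 163), (-38, 151), (-34, 146), (-30, 132), (-26, 112), (-22, 100), (-18, 110), (-14, 109), (-10, 95), (-6, 104), (-2, 114), (2, 108), (6, 140), (10, 204), (14, 237), (18, 236), (22, 215), (26, 191), (30, 185), (34, 184), (38, 171), (42, 133), (46, 112)]
side [(-70, 186), (-66, 189), (-62, 187), (-58, 189), (-54, 189), (-50, 203), (-46, 206), (-42, 178), (-38, 161), (-34, 164), (-30, 160), (-26, 146), (-22, 118), (-18, 104), (-14, 127), (-10, 122), (-6, 103), (-2, 128), (2, 141), (6, 115), (10, 168), (14, 235), (18, 244), (22, 232), (26, 202), (30, 194), (34, 200), (38, 197), (42, 167), (46, 128)]
```

The sleeve is centred in the tape: its ends are at about −38/+10 mm on the bar and white shows at −48 and +12…+23. Next, the dish: go to its +y side to push it along −y, then +x.

```bash
python3 -m handwheel '[[[0,0,0,-0.0388,0.027,0,0.087],[0,0,0,-0.0388,0.027,0,0.087],[0,0,0,-0.0388,0.027,0,0.087],[0,0,0,-0.0388,0.027,0,0.087],[0,0,0,-0.0388,0.027,0,0.087],[0,0,0,-0.0388,0.027,0,0.087],[0,0,0,0,0,0.045,0.087],[0,0,0,0,0,0.045,0.087],[0,0,0,0,0,0.045,0.087],[0,0,0,0,0,0.045,0.087],[0,0,0,0,0,0,0.087]]]'; python3 - <<'E'
from h import *
s=r.sense();im=cap('wrist','w3.png');cv2.imwrite('pics/w3L.png',cv2.resize(im[:,:,::-1],(640,480)))
hsv=cv2.cvtColor(im,cv2.COLOR_RGB2HSV);m=((hsv[...,2]>170)&(hsv[...,1]<50)).astype(np.uint8)
n,l,st,c=cv2.connectedComponentsWithStats(m)
for i in range(1,n):
    if st[i,4]>400:print(st[i],c[i].round(),wplane(c[i],.02,s).round(3))
E
```

```text
time_s: 11.6
tcp_pos: [0.4596, 0.1822, 0.2266]
ee_rot: [[0.035, -0.999, -0.013], [-0.999, -0.035, -0.008], [0.007, 0.013, -1.0]]
wrist_force: [-1.1, -0.9, -0.4]
gripper_width: 1.001
gripper_force: 0.0
[  0   8  29  42 804] [14. 28.] [ 0.875 -0.051  0.02 ]
[ 192   28  119  116 1053] [251.  87.] [0.467 0.081 0.02 ]
[ 201   38  101  100 7907] [251.  88.] [0.467 0.081 0.02 ]
[477  89  33  43 411] [493. 113.] [0.052 0.072 0.02 ]
[  9 174  29  55 583] [ 25. 199.] [0.862 0.252 0.02 ]
[  0 177  20  63 581] [  7. 210.] [0.92  0.276 0.02 ]
```

View pics/w3L.png

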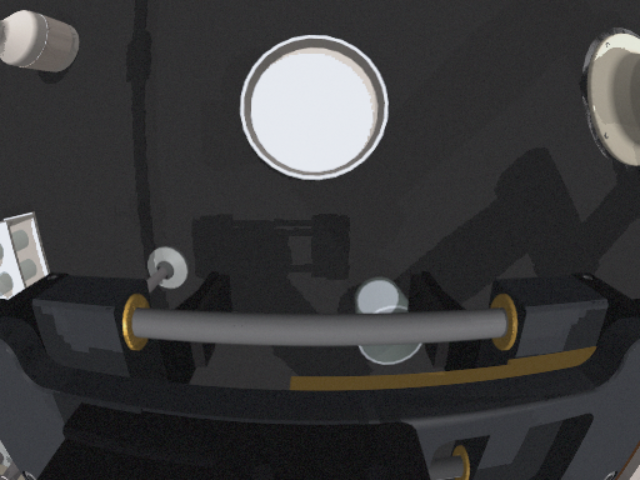

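The wrist view shows the dish at (314,107) of 640 → (0.467, 0.082), agreeing with the fixed cameras. The beaker is at (388,320), clear of the fingers. Descend and push along −y.

```bash
python3 -m handwheel '[[[0,0,0,-0.002,-0.0075,0.04,0.087],[0,0,0,0,0,0.04,0.087],[0,0,0,0,0,0.04,0.087],[0,0,0,0,0,0.04,0.087],[0,0,0,0,0,0.04,0.087],[0,0,0,0,0,0.02,0.087],[0,0,0,0,0,0.018,0.087],[0,0,0,0,0,0,0.087]]]' | grep -E 'pos|force'; python3 -m handwheel '[[[0,0,0,0.012,0,0,0.087],[0,0,0,0.012,0,0,0.087],[0,0,0,0.012,0,0,0.087],[0,0,0,0.012,0,0,0.087],[0,0,0,0.012,0,0,0.087],[0,0,0,0.012,0,0,0.087],[0,0,0,0.012,0,0,0.087],[0,0,0,0.012,0,0,0.087],[0,0,0,0.012,0,0,0.087],[0,0,0,0.012,0,0,0.087],[0,0,0,0.012,0,0,0.087]]]'
```

```text
tcp_pos: [0.4731, 0.188, -0.0047]
wrist_force: [0.1, -0.5, -0.1]
gripper_force: 0.0
time_s: 13.55
tcp_pos: [0.4767, 0.0544, -0.0048]
ee_rot: [[0.036, -0.999, 0.001], [-0.999, -0.036, 0.0], [-0.0, -0.001, -1.0]]
wrist_force: [-0.1, 4.1, 2.5]
gripper_width: 1.002
gripper_force: 2.1
```

```bash
cat > dish.py <<'E'
from h import *
# dish centre from the white floor blob / rim seen by fixed cameras, z=.045 rim ellipse
for n in('scene','side'):
    im=cap(n);h=cv2.cvtColor(im,cv2.COLOR_RGB2HSV);m=((h[...,2]>140)&(h[...,1]<60)).astype(np.uint8)
    k,l,st,c=cv2.connectedComponentsWithStats(m)
    for i in range(1,k):
        if st[i,4]>300:
            X=plane(n,c[i],.022)
            if .4<X[0]<.72 and -.12<X[1]<.16:print(n,st[i],X.round(3))
E
python3 dish.py
```

```text
side [248 231  34  50 688] [ 0.457 -0.042  0.022]
```

```bash
python3 -m handwheel '[[[0,0,0,0.01,0,0,0.087],[0,0,0,0.01,0,0,0.087],[0,0,0,0.008,0,0,0.087],[0,0,0,0,0,0,0.087],[0,0,0,-0.03,0,0,0.087],[0,0,0,-0.03,0,-0.02,0.087],[0,0,0,0,0,-0.05,0.087],[0,0,0,0,0,-0.05,0.087],[0,0,0,0,0,-0.05,0.087],[0,0,0,0,0,0,0.087]]]'; python3 - <<'E'
from h import *
s=r.sense();im=cap('wrist','w4.png')
hsv=cv2.cvtColor(im,cv2.COLOR_RGB2HSV);m=((hsv[...,2]>170)&(hsv[...,1]<50)).astype(np.uint8)
n,l,st,c=cv2.connectedComponentsWithStats(m)
for i in range(1,n):
    X=wplane(c[i],.006,s)
    if st[i,4]>400 and .35<X[0]<.75 and abs(X[1])<.2:
        print(st[i],c[i].round(),X.round(3),wplane(c[i],.045,s).round(3))
E
python3 dish.py
```

```text
time_s: 14.65
tcp_pos: [0.4795, 0.0886, 0.1723]
ee_rot: [[0.038, -0.999, 0.014], [-0.999, -0.038, 0.005], [-0.005, -0.014, -1.0]]
wrist_force: [0.1, 0.6, -0.1]
gripper_width: 1.004
gripper_force: 0.0
[  193     0   139   121 11418] [261.  61.] [ 0.48  -0.041  0.006] [ 0.48  -0.035  0.045]
scene [248 218  51  39 951] [ 0.479 -0.059  0.022]
side [ 235  226   61   50 1954] [ 0.478 -0.047  0.022]
```

The dish is at ≈(0.479, −0.046), right in line. Now turn the tool 92° and go behind it for the +x push.

```bash
python3 -m handwheel '[[[0,0,1.39,0,0,-0.005,0.087],[0,0,1.39,0,0,0,0.087],[0,0,1.39,0,0,0,0.087],[0,0,1.39,0,0,0,0.087],[0,0,1.39,0,0,0,0.087],[0,0,1.39,0,0,0,0.087],[0,0,1.39,0,0,0,0.087],[0,0,1.39,0,0,0,0.087],[0,0,1.39,0,0,0,0.087],[0,0,1.39,0,0,0,0.087],[0,0,1.39,0,0,0,0.087],[0,0,0,0,0,0,0.087]]]' >/dev/null;  python3 -m handwheel '[[[0,0,0,0.025,-0.033,0,0.087],[0,0,0,0.025,-0.033,0,0.087],[0,0,0,0.025,-0.033,0,0.087],[0,0,0,0.025,-0.033,0,0.087],[0,0,0,0,0,0,0.087],[0,0,0,0,0,0,0.087]]]'; python3 -c "
from h import *
print(r.sense()['joints'])"
```

```text
time_s: 16.6
tcp_pos: [0.3752, -0.0462, 0.1694]
ee_rot: [[-1.0, -0.007, -0.001], [-0.007, 1.0, -0.0], [0.001, -0.0, -1.0]]
wrist_force: [-0.2, 1.3, -0.7]
gripper_width: 0.998
gripper_force: 0.0
[ 1.79941853e+01 -1.85326641e+00 -3.29427540e+01  3.68256506e-03
 -5.89811109e+01 -1.07613466e+02]
```

```bash
python3 -m handwheel '[[[0,0,0,0,0.001,0.04,0.087],[0,0,0,0,0,0.04,0.087],[0,0,0,0,0,0.04,0.087],[0,0,0,0,0,0.03,0.087],[0,0,0,0,0,0.024,0.087],[0,0,0,-0.012,0,0,0.087],[0,0,0,-0.012,0,0,0.087],[0,0,0,-0.012,0,0,0.087],[0,0,0,-0.012,0,0,0.087],[0,0,0,-0.012,0,0,0.087],[0,0,0,-0.012,0,0,0.087],[0,0,0,-0.012,0,0,0.087]]]'
```

```text
time_s: 17.8
tcp_pos: [0.4601, -0.0443, -0.0036]
ee_rot: [[-1.0, -0.005, -0.001], [-0.005, 1.0, -0.0], [0.001, -0.0, -1.0]]
wrist_force: [-3.4, -0.5, 4.7]
gripper_width: 0.997
gripper_force: 2.5
```

```bash
python3 -m handwheel '[[[0,-0.7,0,0,0,-0.002,0.087],[0,-0.7,0,0,0,-0.002,0.087],[0,-0.7,0,0,0,-0.001,0.087],[0,-0.7,0,0,0,0,0.087],[0,-0.7,0,0,0,0,0.087],[0,-0.7,0,0,0,0,0.087],[0,0,0,0,0,0,0.087]]]'; python3 dish.py
```

```text
time_s: 18.5
tcp_pos: [0.445, -0.0424, 0.0716]
ee_rot: [[-0.942, 0.001, 0.335], [-0.007, 1.0, -0.021], [-0.335, -0.022, -0.942]]
wrist_force: [0.1, -0.2, -0.3]
gripper_width: 0.995
gripper_force: 0.0
scene [ 236  225   63   45 1240] [ 0.533 -0.046  0.022]
side [ 220  217   46   47 1253] [ 0.545 -0.026  0.022]
```

```bash
python3 -c "
from h import *
print(np.round(r.sense()['joints'],1))"; python3 -m handwheel '[[[0,0.65,0,0,0,0,0.087],[0,0.65,0,0,0,0,0.087],[0,0.65,0,0,0,0,0.087],[0,0.65,0,0,0,0,0.087],[0,0.65,0,0,0,0,0.087],[0,0,0,0,0,0,0.087]]]'; python3 -c "
from h import *
print(np.round(r.sense()['joints'],1))"
```

```text
[  14.8    3.7  -61.1   41.9   -9.1 -145.2]
time_s: 19.2
tcp_pos: [0.4506, -0.0496, 0.07]
ee_rot: [[-0.999, 0.008, 0.034], [0.006, 0.999, -0.038], [-0.034, -0.038, -0.999]]
wrist_force: [0.0, -0.2, -0.3]
gripper_width: 0.999
gripper_force: 0.0
[  16.4   12.2  -35.6    4.   -41.  -109.8]
```

The tilt ran into joint limits close in (j3, j5), so I'll push untilted further out and tilt there.

```bash
python3 -m handwheel '[[[-0.36,0,0,0.012,0.006,0,0.087],[0,0,0,0,0,0.02,0.087],[0,0,0,0,0,0.03,0.087],[0,0,0,0,0,0.022,0.087],[0,0,0,0,0,0,0.087]]]'| grep -A1 pos; python3 -m handwheel '[[[0,0,0,-0.012,0,0,0.087],[0,0,0,-0.012,0,0,0.087],[0,0,0,-0.012,0,0,0.087],[0,0,0,-0.012,0,0,0.087],[0,0,0,-0.012,0,0,0.087],[0,0,0,-0.012,0,0,0.087],[0,0,0,-0.008,0,0,0.087],[0,0,0,0,0,0,0.087]]]'; python3 dish.py; python3 -c "
from h import *
print(np.round(r.sense()['joints'],1))"
```

```text
tcp_pos: [0.4343, -0.0452, -0.0048]
ee_rot: [[-1.0, 0.007, 0.026], [0.007, 1.0, -0.002], [-0.026, -0.002, -1.0]]
time_s: 20.5
tcp_pos: [0.5196, -0.0447, 0.0011]
ee_rot: [[-0.999, 0.006, 0.036], [0.006, 1.0, -0.0], [-0.036, 0.0, -0.999]]
wrist_force: [-0.5, -0.5, -0.1]
gripper_width: 0.999
gripper_force: 0.0
scene [ 221  234   49   43 1036] [ 0.596 -0.044  0.022]
side [210 209  32  44 391] [ 0.626 -0.025  0.022]
[  13.3   24.   -29.5    0.8  -34.6 -104.3]
```

```bash
python3 -m handwheel '[[[0,-0.6,0,0.005,0,0,0.087],[0,-0.6,0,0,0,0,0.087],[0,-0.6,0,0,0,0,0.087],[0,-0.6,0,0,0,0,0.087],[0,0,0,0,0,0,0.087]]]'; python3 -c "
from h import *
print(np.round(r.sense()['joints'],1))"
```

```text
time_s: 21.1
tcp_pos: [0.5115, -0.0477, 0.0079]
ee_rot: [[-0.964, 0.003, 0.265], [0.005, 1.0, 0.006], [-0.265, 0.007, -0.964]]
wrist_force: [0.0, -0.0, -0.0]
gripper_width: 1.0
gripper_force: 0.0
[  13.8   18.2  -48.2   20.9   -9.3 -124.3]
```

```bash
python3 -m handwheel '[[[0,0.55,0,0,0.003,0,0.087],[0,0.55,0,0,0,0,0.087],[0,0,0,0,0,0.011,0.087],[0,0,0,0,0,0,0.087]]]'; python3 -c "
from h import *
print(np.round(r.sense()['joints'],1))"
```

```text
time_s: 21.5
tcp_pos: [0.5168, -0.0432, -0.004]
ee_rot: [[-0.988, 0.004, 0.155], [0.006, 1.0, 0.008], [-0.155, 0.009, -0.988]]
wrist_force: [-1.1, 0.2, 1.1]
gripper_width: 0.997
gripper_force: 0.0
[  14.3   21.9  -37.1    4.6  -22.3 -108.7]
```

```bash
python3 -m handwheel '[[[0,0,0,-0.0098,0,0.0016,0.087],[0,0,0,-0.0098,0,0.0016,0.087],[0,0,0,-0.0098,0,0.0016,0.087],[0,0,0,-0.0098,0,0.0016,0.087],[0,0,0,0,0,0,0.087]]]'; python3 - <<'E'
from h import *
s=r.sense();print(np.round(s['joints'],1))
im=cap('wrist','w5.png');im2=cap('scene','s5.png');im3=cap('side','sd5.png')
q=lambda a:cv2.resize(a[:,:,::-1],(400,300))
cv2.imwrite('pics/m5.png',np.vstack([np.hstack([q(im),q(im2)]),np.hstack([q(im3),cv2.resize(im2[200:330,160:333,::-1],(400,300))])]))
E
```

```text
time_s: 22.0
tcp_pos: [0.5589, -0.0434, -0.0024]
ee_rot: [[-0.987, 0.004, 0.158], [0.005, 1.0, 0.008], [-0.158, 0.009, -0.987]]
wrist_force: [0.0, -0.1, -0.3]
gripper_width: 1.0
gripper_force: 0.0
[  13.1   24.7  -31.     3.7  -25.4 -106.6]
```

View pics/m5.png

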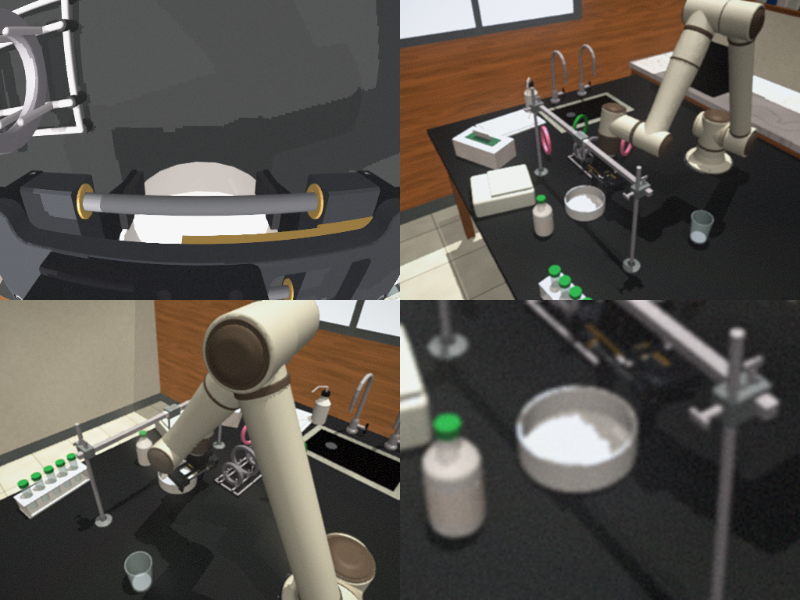

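Top-right and bottom-right: the dish is now nearly under the hook, in the crop at (577,437). The bottle and the rest are untouched. Compare its outline box with the one expected.

```bash
cat > dbox.py <<'E'
from h import *
def box(im):
    h=cv2.cvtColor(im,cv2.COLOR_RGB2HSV);m=((h[...,2]>95)&(h[...,1]<60)).astype(np.uint8)
    m=cv2.morphologyEx(m,cv2.MORPH_CLOSE,np.ones((3,3)));k,l,st,c=cv2.connectedComponentsWithStats(m)
    return [st[i].tolist() for i in range(1,k) if st[i,4]>1000 and 190<c[i][0]<280 and 210<c[i][1]<300]
def pred(x,y,n='scene'):
    a=np.linspace(0,6.28,90);p=proj(n,[[x+.075*np.cos(t),y+.075*np.sin(t),z] for z in(0,.045) for t in a])
    return np.r_[p.min(0),p.max(0)-p.min(0)].round(1)
if __name__=='__main__':
    print('seen',box(cap('scene')))
    for x,y in((.635,-.044),(.625,-.044),(.635,-.034)):print(x,y,pred(x,y))
E
python3 dbox.py
```

```text
seen [[210, 237, 53, 46, 1983]]
0.635 -0.044 [207.1 237.7  51.8  46.3]
0.625 -0.044 [210.1 236.6  51.7  46. ]
0.635 -0.034 [208.8 239.5  52.1  46.6]
```

Dish at ≈(0.6245, −0.042): 10 mm more in x, then back off and rise.

```bash
python3 -m handwheel '[[[0,0,0,-0.005,0,0.001,0.087],[0,0,0,-0.0053,0,0.001,0.087],[0,0,0,0,0,0,0.087],[0,0,0,0.03,0,0,0.087],[0,0,0,0.03,0,-0.01,0.087],[0,0.3,0,0,0,-0.045,0.087],[0,0.3,0,0,0,-0.045,0.087],[0,0.3,0,0,0,-0.045,0.087],[0,0.3,0,0,0,-0.045,0.087],[0,0.3,0,0,0,-0.045,0.087],[0,0,0,0,0,0,0.087]]]'; python3 dbox.py
```

```text
time_s: 23.3
tcp_pos: [0.4906, -0.045, 0.2286]
ee_rot: [[-1.0, 0.003, 0.015], [0.003, 1.0, 0.01], [-0.015, 0.01, -1.0]]
wrist_force: [-0.1, -0.3, -1.3]
gripper_width: 1.005
gripper_force: 0.0
seen [[207, 238, 53, 46, 1991]]
0.635 -0.044 [207.1 237.7  51.8  46.3]
0.625 -0.044 [210.1 236.6  51.7  46. ]
0.635 -0.034 [208.8 239.5  52.1  46.6]
```

```bash
python3 -m handwheel '[[[0,0,0,0.007,0,-0.04,0.087],[0,0,0,0.007,-0.0415,0,0.087],[0,0,0,0.007,-0.0415,0,0.087],[0,0,0,0.007,-0.0415,0,0.087],[0,0,0,0.007,-0.0415,0,0.087],[0,0,0,0,-0.0415,0,0.087],[0,0,0,0,0,0,0.087],[0,0,0,0,0,0,0.087]]]'; python3 - <<'E'
from h import *
s=r.sense();im=cap('wrist','w6.png');cv2.imwrite('pics/w6L.png',cv2.resize(im[:,:,::-1],(768,576)))
for a,b in(((456,283),(558,378)),((291,280),(505,263))):print('pink',*two('scene',np.array(a)*.64,'side',np.array(b)*.64))
print(np.round(s['joints'],1))
E
```

```text
time_s: 24.15
tcp_pos: [0.4488, -0.2535, 0.2577]
ee_rot: [[-1.0, 0.006, -0.003], [0.006, 1.0, 0.01], [0.003, 0.01, -1.0]]
wrist_force: [0.2, -0.4, -0.6]
gripper_width: 1.0
gripper_force: 0.0
pink [ 0.28685637 -0.22094537  0.0767363 ] 0.006843058420832535
pink [ 0.57883437 -0.45278546  0.06534033] 0.0023880237670290522
[-11.8   9.1  -7.6  -0.5 -73.6 -78.4]
```

View pics/w6L.png

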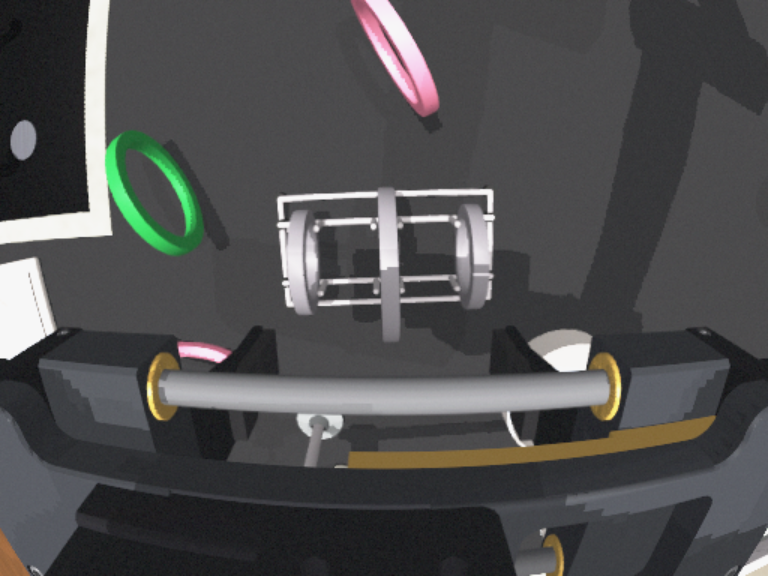

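The wrist view shows the rack with the large grey ring in the middle slot, edge-on from (387,188) to (391,340), a small ring either side at (303,260) and (478,256), and the pink and green look-alikes well away.

```bash
python3 -c "
from h import *
s=r.sense();k=512/768
g=lambda p,z:wplane((p[0]*k,p[1]*k),z,s).round(4)
print(g((387,188),.081),g((391.5,341),.081));
for p in((380,255),(398,255),(389,255),(380,280),(399,280)):print(g(p,.147))
for p in((278,197),(493,190),(288,305),(491,298)):print('rk',g(p,.004))
"
```

```text
[ 0.3978 -0.2477  0.081 ] [ 0.5338 -0.2441  0.081 ]
[ 0.4404 -0.254   0.147 ]
[ 0.4405 -0.2414  0.147 ]
[ 0.4405 -0.2477  0.147 ]
[ 0.4585 -0.2541  0.147 ]
[ 0.4586 -0.2406  0.147 ]
rk [ 0.4094 -0.3571  0.004 ]
rk [ 0.4033 -0.138   0.004 ]
rk [ 0.5248 -0.3529  0.004 ]
rk [ 0.5188 -0.1346  0.004 ]
```

```bash
python3 -m handwheel '[[[0.1,0,-0.33,-0.0152,0.007,0,0.05],[0,0,0,0,0,0.04,0.05],[0,0,0,0,0,0.04,0.05],[0,0,0,0,0,0.04,0.05],[0,0,0,0,0,0.03,0.05],[0,0,0,0,0,0.019,0.05],[0,0,0,0,0,0,0.05],[0,0,0,0,0,0,0.05]]]'; python3 - <<'E'
from h import *
s=r.sense()
im=cap('side','sd7.png')
E
```

```text
time_s: 25.0
tcp_pos: [0.4659, -0.2454, 0.091]
ee_rot: [[-0.999, -0.034, -0.0], [-0.034, 0.999, -0.002], [0.0, -0.002, -1.0]]
wrist_force: [-0.2, 0.4, -0.3]
gripper_width: 0.575
gripper_force: 0.0
```

```bash
python3 -m handwheel '[[[0,0,0,0,0,0.002,0.005],[0,0,0,0,0,0,0.005],[0,0,0,0,0,0,0.005],[0,0,0,0,0,0,0.005],[0,0,0,0,0,0,0.005],[0,0,0,0,0,0,0.005],[0,0,0,0,0,0,0.005],[0,0,0,0,0,0,0.005]]]'; python3 -m handwheel '[[[0,0,0,0,0,0,0.005],[0,0,0,0,0,-0.015,0.005],[0,0,0,0,0,-0.02,0.005],[0,0,0,0,0,-0.03,0.005],[0,0,0,0,0,-0.03,0.005],[0,0,0,0,0,-0.03,0.005],[0,0,0,0,0,-0.03,0.005],[0,0,0,0,0,-0.03,0.005],[0,0,0,0,0,0,0.005]]]'
```

```text
time_s: 25.85
tcp_pos: [0.4648, -0.2465, 0.0887]
ee_rot: [[-1.0, -0.031, -0.0], [-0.031, 1.0, -0.002], [0.0, -0.002, -1.0]]
wrist_force: [-0.4, -0.0, 1.5]
gripper_width: 0.161
gripper_force: 30.0
time_s: 26.75
tcp_pos: [0.4666, -0.2465, 0.2766]
ee_rot: [[-0.999, -0.031, 0.006], [-0.031, 1.0, -0.004], [-0.006, -0.004, -1.0]]
wrist_force: [1.4, 0.6, -5.6]
gripper_width: 0.15
gripper_force: 29.9
```

Ring held (14 mm between the pads, −5.6 N). Move towards the rail, and tilt the tool 35° about the ring's axis.

```bash
python3 -m handwheel '[[[0,0,0,-0.013,0.0267,0,0.005],[0,0,0,-0.013,0.0267,0,0.005],[0,0,0,-0.013,0.0267,0,0.005],[0,0,0,-0.013,0.0267,0,0.005],[0,0,0,-0.013,0.0267,0,0.005],[0,0,0,0,0,0,0.005]]]' | grep pos; python3 -m handwheel '[[[0,-0.58,0,0,0,0,0.005],[0,-0.58,0,0,0,0,0.005],[0,-0.58,0,0,0,0,0.005],[0,-0.58,0,0,0,0,0.005],[0,-0.58,0,0,0,0,0.005],[0,-0.58,0,0,0,0,0.005],[0,-0.58,0,0,0,0,0.005],[0,-0.58,0,0,0,0,0.005],[0,-0.58,0,0,0,0,0.005],[0,-0.58,0,0,0,0,0.005],[0,0,0,0,0,0,0.005]]]'; python3 - <<'E'
from h import *
s=r.sense();print(np.round(s['joints'],1),s['moment'])
E
```

```text
tcp_pos: [0.5257, -0.1072, 0.2695]
time_s: 28.45
tcp_pos: [0.52, -0.1114, 0.2671]
ee_rot: [[-0.828, -0.029, 0.56], [-0.025, 1.0, 0.015], [-0.56, -0.001, -0.828]]
wrist_force: [-0.9, 0.0, -6.5]
gripper_width: 0.16
gripper_force: 30.0
[   7.5   -7.3  -34.2    6.8  -29.4 -100.7] [-0.0789204   2.75628732 -0.02271625]
```

```bash
cat > prof.py <<'E'
from h import *
def rim(c,yaw=.032,cams_=('side','scene'),angs=(0,45,90,135,180,225,270,315)):
    c=np.array(c);u=np.array([np.cos(yaw),np.sin(yaw),0])
    for n in cams_:
        im=cv2.cvtColor(cap(n,f'rim_{n}.png'),cv2.COLOR_RGB2GRAY).astype(np.float32)
        for a in angs:
            rs=np.arange(.036,.081,.004);d=np.cos(np.radians(a))*u+np.sin(np.radians(a))*np.array([0,0,1.])
            p=proj(n,[c+d*x for x in rs]).astype(np.float32)
            print(n,a,cv2.remap(im,p[:,0].reshape(1,-1),p[:,1].reshape(1,-1),1)[0].astype(int))
E
python3 -c "
from prof import *
print('r 36..80 mm step 4; rim 52..66');rim((.5245,-.111,.260))"
```

```text
r 36..80 mm step 4; rim 52..66
side 0 [239 235 134  61  62  65  67 114 196 241 241 239]
side 45 [28 25 18 26 29 28 27 17 32 42 45 45]
side 90 [17 23 26 37 42 51 58 50 55 53 52 51]
side 135 [17 31 49 61 60 66 69 57 51 52 57 60]
side 180 [86 97 86 62 57 62 61 63 67 58 41 45]
side 225 [ 43  42  50  74  82  70  64  63  66 128 111  49]
side 270 [ 46  51  65 105 134 120  91  76  70  59  50  43]
side 315 [145 142 133 128 126 122  96  78  76  99 127 140]
scene 0 [ 42  89 138 149 141 141 140 144 153 152 104  59]
scene 45 [ 36  34  45  53  59  75  97 108 101  88 118 152]
scene 90 [ 35  34  41  49  60  69 104 129 105  49  15  15]
scene 135 [31 21 16 16 17 18 13 15 20 15 13 15]
scene 180 [34 37 35 42 48 50 51 58 50 42 36 31]
scene 225 [35 36 47 63 70 70 64 57 53 50 47 32]
scene 270 [ 37  36  55  86 107 106 114 158 198 207 208 195]
scene 315 [ 47 106 184 206 198 144  79  76  82 102 115  97]
```

The rim shows at the expected radii, with no slip. Now lower to pass under the bar at y ≈ −0.11, then move forward.

```bash
python3 -m handwheel '[[[0,0,0,0.0135,0,0.020,0.005],[0,0,0,0.0135,0,0.020,0.005],[0,0,0,-0.0183,-0.0006,0.0124,0.005],[0,0,0,-0.0183,-0.0006,0.0124,0.005],[0,0,0,-0.0183,-0.0006,0.0124,0.005],[0,0,0,-0.0183,-0.0006,0.0124,0.005],[0,0,0,-0.0183,-0.0006,0.0124,0.005],[0,0,0,0,0,0,0.005]]]'; python3 - <<'E'
from h import *
s=r.sense();print(np.round(s['joints'],1));R=np.array(s['ee_rot'])
c=s['tcp_pos']+R[:,2]*.008;print('ring c',c)
from prof import *
rim(c,angs=(0,180,270,315,225))
E
```

```text
time_s: 29.35
tcp_pos: [0.6407, -0.1101, 0.226]
ee_rot: [[-0.821, -0.031, 0.57], [-0.027, 1.0, 0.016], [-0.57, -0.002, -0.821]]
wrist_force: [0.0, -0.1, -5.2]
gripper_width: 0.158
gripper_force: 30.0
[  5.6   7.4 -25.9   6.1 -22.1 -98.8]
ring c [ 0.6452339  -0.10993668  0.21945079]
side 0 [125  74  70  70  78 139 217 245 248 211 139  92]
side 180 [213 176 151 187 225 174 101  71  75  73  71  87]
side 270 [185 235 214 160 138 144 129 101  80  75  92 119]
side 315 [208 166 127 112 107  93  89 105 163 213 241 246]
side 225 [211 161 147 150 150 149 144 128  76  71  73  63]
scene 0 [52 60 63 64 59 48 40 39 36 40 30 29]
scene 180 [ 89  62  39  35  35  56  81  86  85  80  82 115]
scene 270 [ 26  30  36  44  82 115 104  76  60  54  45  39]
scene 315 [37 40 49 56 61 58 49 37 39 41 41 41]
scene 225 [ 65  75  76  77  90 104 103  93  85  77  72  68]
```

```bash
python3 - <<'E'
from h import *
from prof import *
c=(.6355,-.110,.219);rim(c,angs=(0,90,180,270))
p=proj('scene',[.635,-.08,.24])[0];q=proj('side',[.635,-.08,.24])[0]
t=lambda n,p:cv2.resize(cv2.imread(f'pics/rim_{n}.png')[int(p[1])-50:int(p[1])+50,int(p[0])-33:int(p[0])+33],(396,600),interpolation=cv2.INTER_CUBIC)
cv2.imwrite('pics/last.png',np.hstack([t('scene',p),t('side',q)]))
E
```

```text
side 0 [222 154  79  70  73  72 114 188 237 247 247 237]
side 90 [73 62 54 47 45 48 50 47 49 50 54 48]
side 180 [164 219 238 194 121  77  71  73  71  74 105 140]
side 270 [211 177 153 149 153 153 132  97  84  77  81 110]
scene 0 [41 44 52 62 64 60 54 39 40 41 45 39]
scene 90 [ 38  47  57  61  74 102 102  71  51  62  70  83]
scene 180 [ 36  34  44  65  81  80  80  74  87 134 185 204]
scene 270 [140  93  46  35  63  95  96  76  65  59  51  38]
```

View pics/last.png

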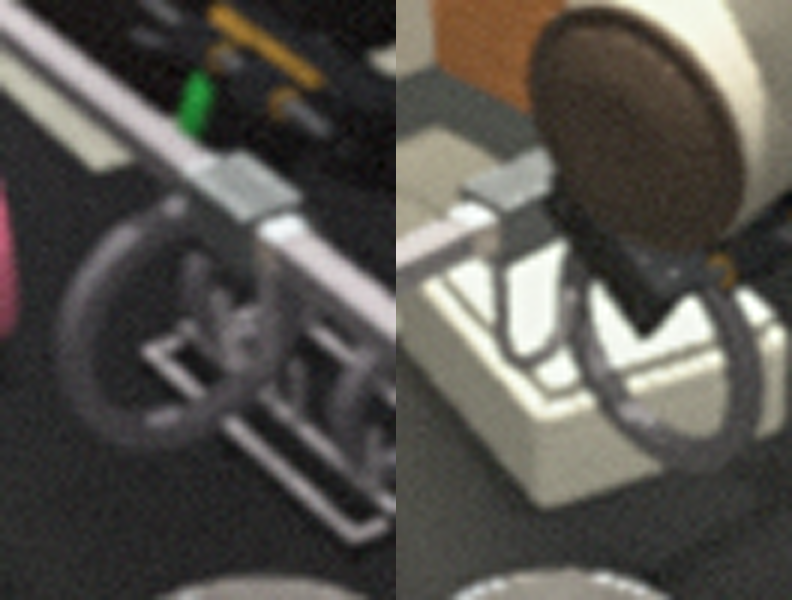

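The last view shows the ring held in a plane square to the bar, on the −y side of the hook (scene crop: ring (165,330), sleeve (245,190)), its top just below sleeve level and above the tip. Enter along +y.

```bash
python3 -m handwheel '[[[0,0,0,-0.0025,0.008,0.0017,0.005],[0,0,0,0,0.008,0,0.005],[0,0,0,0,0.008,0,0.005],[0,0,0,0,0.008,0,0.005],[0,0,0,0,0,0,0.005]]]' | grep -E 'pos|wrist'; python3 -m handwheel '[[[0,0,0,0,0.008,0,0.005],[0,0,0,0,0.008,0,0.005],[0,0,0,0,0.008,0,0.005],[0,0,0,0,0.008,0,0.005],[0,0,0,0,0,0,0.005]]]'; python3 - <<'E'
from prof import *
s=r.sense()
rim((.635,s['tcp_pos'][1]-.003,s['tcp_pos'][2]-.007),angs=(0,180,270))
E
```

```text
tcp_pos: [0.638, -0.0777, 0.2261]
wrist_force: [-0.1, 0.6, -6.2]
time_s: 30.55
tcp_pos: [0.6374, -0.046, 0.2262]
ee_rot: [[-0.821, -0.032, 0.57], [-0.027, 0.999, 0.016], [-0.57, -0.002, -0.822]]
wrist_force: [0.1, 0.6, -5.9]
gripper_width: 0.156
gripper_force: 30.0
side 0 [ 29  36  27  30  39  38  38  59 113 174 206 201]
side 180 [50 51 54 54 57 54 56 52 55 54 54 52]
side 270 [145 146 144 145 143 137 111  95  91  82  72  65]
scene 0 [37 47 57 59 64 63 54 40 36 38 37 38]
scene 180 [ 25  34  88 138 114  64  60  71  80 116 172 202]
scene 270 [127  71  37  30  48  78  91  77  65  60  55  45]
```

```bash
python3 -m handwheel '[[[0,0,0,0.00285,0,0.0041,0.005],[0,0,0,0.00285,0,0.0041,0.005],[0,0,0,0.00285,0,0.0041,0.005],[0,0,0,0,0,0,0.005]]]' | grep -E 'pos|wrist'; python3 -m handwheel '[[[0,0,0,0.00285,0,0.0041,0.005],[0,0,0,0.00285,0,0.0041,0.005],[0,0,0,0.00285,0,0.0041,0.005],[0,0,0,0,0,0,0.005]]]'| grep -E 'pos|wrist'; python3 -m handwheel '[[[0,0,0,0.0017,0,0.0025,0.005],[0,0,0,0.0011,0,0.0016,0.005],[0,0,0,0,0,0,0.005]]]'
```

```text
tcp_pos: [0.6368, -0.0468, 0.2091]
wrist_force: [-0.2, -0.8, -6.1]
tcp_pos: [0.6395, -0.0449, 0.1976]
wrist_force: [1.5, 3.7, -3.8]
time_s: 31.75
tcp_pos: [0.6408, -0.0448, 0.1962]
ee_rot: [[-0.815, -0.034, 0.578], [-0.028, 0.999, 0.019], [-0.578, -0.0, -0.816]]
wrist_force: [-3.4, 3.6, 7.2]
gripper_width: 0.154
gripper_force: 30.0
```

Support came ~8 mm early with a +y push, so the rim is riding the tip side of the U. Lift a little, shift +y 5 mm and lower again.

```bash
python3 -m handwheel '[[[0,0,0,-0.003,0,-0.0042,0.005],[0,0,0,0,0.005,0,0.005],[0,0,0,0,0,0,0.005],[0,0,0,0.0028,0,0.0041,0.005],[0,0,0,0,0,0,0.005]]]' | grep -E 'pos|wrist';  python3 -m handwheel '[[[0,0,0,0.0017,0,0.0025,0.005],[0,0,0,0.0011,0,0.0016,0.005],[0,0,0,0,0,0,0.005]]]'
```

```text
tcp_pos: [0.6392, -0.0415, 0.1942]
wrist_force: [-3.4, -1.0, 3.7]
time_s: 32.55
tcp_pos: [0.6399, -0.0416, 0.1923]
ee_rot: [[-0.818, -0.032, 0.574], [-0.026, 0.999, 0.019], [-0.574, 0.0, -0.819]]
wrist_force: [-6.8, -0.8, 8.4]
gripper_width: 0.154
gripper_force: 30.0
```

```bash
python3 -m handwheel '[[[0,0,0,-0.0014,0,-0.002,0.005],[0,0,0,0,0,0,0.005],[0,0,0,0,0,0,0.005]]]'; python3 - <<'E'
from prof import *
s=r.sense();rim((.635,-.044,.181),angs=(0,180,225,270,315),cams_=('scene',))
E
```

```text
time_s: 32.85
tcp_pos: [0.6394, -0.0416, 0.1926]
ee_rot: [[-0.82, -0.032, 0.571], [-0.026, 0.999, 0.018], [-0.571, -0.0, -0.821]]
wrist_force: [-2.6, -1.1, 5.5]
gripper_width: 0.154
gripper_force: 30.0
scene 0 [41 41 45 48 54 61 60 63 55 40 44 42]
scene 180 [ 70  40  50  52  52  58  59  53  43  44  77 110]
scene 225 [117 107  94  77  70  69  67  62  54  44  36  29]
scene 270 [ 34  42  49  71  92  90  78  68  57  96 138 152]
scene 315 [41 40 41 45 62 67 63 61 53 41 43 42]
```

The rim lies where a hung ring must (centre ≈(0.636, −0.044, 0.182)). Ease off the pressure, open, and wait.

```bash
python3 -m handwheel '[[[0,0,0,-0.0016,0,-0.0023,0.005],[0,0,0,0,0,0,0.005]]]' | grep -E 'pos|wrist'; python3 -m handwheel '[[[0,0,0,0,0,0,0.02],[0,0,0,0,0,0,0.022],[0,0,0,0,0,0,0.026],[0,0,0,0,0,0,0.03],[0,0,0,0,0,0,0.035],[0,0,0,0,0,0,0.04],[0,0,0,0,0,0,0.045],[0,0,0,0,0,0,0.045],[0,0,0,0,0,0,0.045],[0,0,0,0,0,0,0.045],[0,0,0,0,0,0,0.045]]]'; python3 - <<'E'
from prof import *
rim((.635,-.044,.181),angs=(0,180,225,270,315),cams_=('scene',))
E
```

```text
tcp_pos: [0.638, -0.0418, 0.1929]
wrist_force: [-1.2, -2.4, -0.2]
time_s: 34.2
tcp_pos: [0.6381, -0.0416, 0.1932]
ee_rot: [[-0.823, -0.032, 0.568], [-0.026, 0.999, 0.018], [-0.568, -0.001, -0.823]]
wrist_force: [-0.8, -0.3, 0.1]
gripper_width: 0.522
gripper_force: 0.0
scene 0 [38 41 44 51 57 63 60 58 46 42 38 42]
scene 180 [ 70  42  46  53  54  54  58  52  50  50  77 109]
scene 225 [119 108  98  85  74  75  70  63  57  48  38  30]
scene 270 [ 40  35  49  73 108 125 106  72  62  94 142 151]
scene 315 [41 38 42 44 57 65 62 57 45 36 39 42]
```

```bash
python3 -m handwheel '[[[0,0,0,0,0,-0.01,0.045],[0,0,0,0,0,-0.01,0.045],[0,0,0,0,0,-0.015,0.045],[0,0,0,0,0,-0.02,0.045],[0,0,0,0,0,-0.03,0.045],[0,0,0,0.01,0,-0.03,0.045],[0,0,0,0.02,0,-0.03,0.045],[0,0,0,0.02,0,-0.03,0.045],[0,0,0,0.02,0,-0.02,0.045],[0,0,0,0,0,0,0.045],[0,0,0,0,0,0,0.045],[0,0,0,0,0,0,0.045]]]'; python3 - <<'E'
from prof import *
from dbox import box,pred
rim((.635,-.044,.181),angs=(0,90,180,270,315));print(box(cap('scene')),pred(.635,-.044))
E
```

```text
time_s: 35.45
tcp_pos: [0.4704, -0.0467, 0.3137]
ee_rot: [[-0.823, -0.032, 0.567], [-0.026, 0.999, 0.017], [-0.568, -0.001, -0.823]]
wrist_force: [-0.3, 0.8, 0.2]
gripper_width: 0.519
gripper_force: 0.0
side 0 [119 119 119 114  96  75  70  75  79  77  82  92]
side 90 [211 205 134  76  85 114 115  95 135 219 242 240]
side 180 [132 111  88  74  78  83  83  79  66  57  53  55]
side 270 [112  66  59  95 128 142 130  91  73  74 105 141]
side 315 [114 100  85  80  96 116 116 109  98  91  84  79]
scene 0 [42 42 46 51 60 63 62 54 49 42 42 42]
scene 90 [106 114  93  72  61  59  64  71  77 110 123  70]
scene 180 [ 71  42  47  57  55  58  58  58  53  50  75 101]
scene 270 [ 40  42  59  97 129 133 108  76  59  98 147 157]
scene 315 [41 43 39 46 52 59 65 60 50 45 43 46]
[[207, 204, 54, 80, 2202]] [207.1 237.7  51.8  46.3]
```

The ring is hanging clear of the gripper. Wait, then check that it's still and that the sleeve is in the tape.

```bash
python3 -m handwheel '[[[0,0,0,0,0,-0.02,0.045],[0,0,0,0,0,-0.02,0.045],[0,0,0,0,0,0,0.045],[0,0,0,0,0,0,0.045],[0,0,0,0,0,0,0.045],[0,0,0,0,0,0,0.045],[0,0,0,0,0,0,0.045],[0,0,0,0,0,0,0.045],[0,0,0,0,0,0,0.045],[0,0,0,0,0,0,0.045],[0,0,0,0,0,0,0.045],[0,0,0,0,0,0,0.045]]]'|head -2; cat > still.py <<'E'
from h import *
A=np.array([.667,-.326]);B=np.array([.6455,.274]);yd=(B-A)/np.linalg.norm(B-A);xd=np.array([yd[1],-yd[0]]);O=(A+B)/2-.022*xd
F=[cv2.GaussianBlur(cap('scene'),(5,5),0).astype(int) for _ in range(8)]
p=proj('scene',[.635,-.044,.18])[0].astype(int);sl=np.s_[p[1]-35:p[1]+35,p[0]-35:p[0]+35]
print('diff',[int(np.abs(f[sl]-F[0][sl]).max()) for f in F[1:]])
for n in('scene','side'):
    im=cv2.cvtColor(cap(n),cv2.COLOR_RGB2GRAY).astype(np.float32);ys=np.arange(-.066,.042,.004);b=[]
    for dx in(-.003,0,.003):
        q=proj(n,[[*(O+xd*dx+yd*y),.318] for y in ys]).astype(np.float32)
        b.append(cv2.remap(im,q[:,0].reshape(1,-1),q[:,1].reshape(1,-1),1)[0])
    print(n,[(int(round(y*1000)),int(v)) for y,v in zip(ys,np.mean(b,0))])
E
python3 still.py
```

```text
time_s: 36.8
tcp_pos: [0.4471, -0.0476, 0.3469]
diff [4, 4, 4, 5, 4, 4, 5]
scene [(-66, 190), (-62, 190), (-58, 194), (-54, 198), (-50, 198), (-46, 184), (-42, 166), (-38, 156), (-34, 155), (-30, 153), (-26, 151), (-22, 150), (-18, 153), (-14, 155), (-10, 154), (-6, 151), (-2, 136), (2, 114), (6, 145), (10, 208), (14, 240), (18, 237), (22, 221), (26, 204), (30, 199), (34, 201), (38, 204), (42, 200)]
side [(-66, 200), (-62, 199), (-58, 202), (-54, 204), (-50, 215), (-46, 218), (-42, 189), (-38, 167), (-34, 164), (-30, 166), (-26, 165), (-22, 165), (-18, 164), (-14, 161), (-10, 159), (-6, 157), (-2, 156), (2, 148), (6, 115), (10, 169), (14, 236), (18, 243), (22, 232), (26, 209), (30, 206), (34, 208), (38, 214), (42, 211)]
```

Everything is still. The sleeve is unchanged within the tape, and the dish and ring are in place.

```bash
python3 -c "
from station import r
print(r.finish_job())"
```

```text
the job is handed in; nothing more can be done
None
```

The job is handed in at about 37 s: the sleeve sits within the tape, the dish stands under the hook to within about 2 mm, and the large ring hung still on the J-hook with the gripper clear.

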